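Close the plaster mould

TASK

Blow the fixed lower mould half clean: squeeze the trigger of the blow gun clamped beside it fully against its stop for a moment and let it spring all the way back. Then fetch the matching (longer) upper half from the wooden board, seat it fully home on the two dowels with its pour notch over the pour channel, and finish while still holding it and pressing it down firmly, with a push of about 15 N. Leave the shorter half, the bowl, jar, brush and spatula where they are.

Things in the scene. Friction and masses are not known exactly. Their poses are not given: they have to be found in the camera images.
- lower_half: Fixed lower mould half: white plaster block 120 x 84 x 40 mm (x, y, z) on a wooden base 150 x 110 x 14 mm. Origin under the centre of the base, z up; flat mating face 54 mm above the origin. Round cavity 46 mm wide; pour channel 18 mm wide through the +x end. Two brass dowels stand on it.
- thick_dowel (a point): Foot of the thick brass dowel, 14 mm across, 16 mm high with a tapered top, on the mating face of lower_half: x -46, y +27, z +54 mm in its frame.
- thin_dowel (a point): Foot of the thin brass dowel, 10 mm across, 16 mm high with a tapered top, on the mating face of lower_half: x +24, y -27, z +54 mm in its frame.
- lower_mouth (a point): On lower_half, level with the mating face, middle of the +x (pour channel) end: x +60, y 0, z +54 mm in its frame.
- upper_half: The loose upper half that fits (the longer one on the board), about 0.36 kg: white plaster slab 120 x 84 x 26 mm lying mating face down on the 12 mm thick board. Origin: centre of its underside, z up. Through holes for the dowels: 16 mm wide at x -46, y +27; 12 mm at x +24, y -27 mm. Pour notch 18 x 24 mm cut through its +x end. Seated, origin 54 mm above lower_half's, axes parallel.
- ridge (a point): Middle of the grip ridge on top of upper_half, x -11, y 0, z +41 mm in its frame. The plaster ridge is 56 mm long (x), 28 mm wide (y) and rises from 26 to 56 mm above the underside; pinch it across its width.
- upper_mouth (a point): On upper_half at its underside, middle of the +x (pour notch) end: x +60, y 0, z 0 mm in its frame.
- short_half: Loose upper half of another, shorter mould, 90 x 84 x 26 mm with a similar ridge (40 mm long), on the same board; the two may lie in either place. Does not fit the dowels. Leave alone. Origin: centre of its underside.
- blow_gun: Air blow gun clamped on its side on a fixed stand beside lower_half, nozzle towards it. Origin under the stand, z up. Barrel along +x at z 75 mm, nozzle tip x +130. Black grip along +y: x -22 to +2, y 12 to 120, z 62 to 88 mm. Steel trigger in front, parallel to it when free: x +22 to +30, y 16 to 82, z 66 to 84 mm. Free air above, around and below both.
- squeeze_point (a point): Fixed on the gun, x -4, y +60, z +75 mm in its frame: where to pinch grip and trigger together from above, fingers closing along gun x. Overall width there 52 mm free, about 36 mm fully squeezed; the point is the middle of the full squeeze (grip's back 18 mm to -x; trigger front 34 mm to +x when free).
- trigger (a joint): Trigger angle, rad: 0 free, 0.36 fully squeezed (stop). Vertical hinge axis at gun x +26, y +16 mm; the free end moves toward the grip (gun -x). A spring returns it; full squeeze takes about 8 N at the squeeze point.
- bowl: Bystander, leave alone: a white bowl, 70 mm wide, 35 mm high, between the robot and the mould.
- jar: Bystander, leave alone: a small amber jar, 48 mm wide, 60 mm high, beyond the mould.
- brush: Bystander, leave alone: a brush, 180 mm long, lying beyond the mould.
- spatula: Bystander, leave alone: a spatula, 200 mm long, lying beyond the board.

How it is judged:
By the outcome, as a careful person would: the job done as asked, in the order asked, and still so for the second after the job is handed in, while the arm keeps its last pose, push and grip.
It also fails if it takes over 56 s, if anything falls off the work surface, if the arm or the gripper's body presses on something with over 40 N, if the wrist force passes 120 N, or if a joint passes its speed limit or range.

ROBOT

A 7-joint arm with a two-finger parallel gripper is mounted at the origin on the work surface. World frame = base frame: x ahead of the robot, y to its left, z up, the work surface at z = 0. Lengths are in m, angles in rad, forces in N, time in s.
With the tool pointing down it reaches from about 0.4 to 0.875 m from the base axis. Payload 6.5 kg.
Tool frame: the origin (TCP) lies midway between the tips of the shut fingers; the grasp point (between the pads) lies 19 mm behind it; z points along the fingers, y is the line along which they close (so a half turn about z gives the same grasp; the last joint's range is limited). The gripper opens to 88 mm and grips with 3 to 60 N. Pads are 18 mm wide; open, the fingers measure 123 mm over their backs; the gripper's body (75 mm by 187 mm) begins 45 mm behind the grasp point.
Start: joints at [-1.388, 0.536, -0.004, 1.538, 0.003, 1.067, -0.071], TCP at [0.16, 0.63, 0.239] pointing down, gripper open.
Joint ranges: [-2.7, 2.7], [-0.37, 2.16], [-1.27, 1.26], [0.24, 2.4], [-1.31, 4.45], [0.19, 1.91], [-2.76, 2.76]. Speed limits (rad/s): [2.39, 2.39, 3.14, 3.14, 3.14, 3.14, 3.14].

INTERFACE

Orientations are given as a unit quaternion [x, y, z, w].
In Python, from plant import r gives the robot as it stands.
- The arm moves only by the tool pendant, called after "Call:" as name(argument=value, ...) on one line, values as JSON. Schema: {"type":"object","properties":{"motion":{"type":"array","items":{"type":"array","items":{"type":"array","items":{"type":"number"},"minItems":6,"maxItems":6},"minItems":1,"maxItems":5},"minItems":1,"maxItems":1},"aperture":{"type":"number"},"only":{"type":"string"},"quiet":{"type":"boolean"},"lines":{"type":"string"}},"required":["motion"],"additionalProperties":false}. motion is a list that holds a single list of rows (three levels of brackets), with 1 to 5 rows, each of 6 numbers: dx, dy, dz in parts of the range, where 1.0 means 0.6 m, then a rotation vector rx, ry, rz in shares of 2 pi rad (1.0 is 2 pi rad); each row shifts and turns the commanded pose from where the row before left it, along the tool's axes as they then stand; what a row does not reach is not made up. A row lasts 1/12 s, in which the tool goes at most 0.0417 m and 0.125 rad, less where a joint would pass 70% of its speed; a pose out of reach is approached as far as the arm can. aperture is the finger opening in m, set as the call begins (left out keeps the last). The fingers move at their own pace and stop on an object; the grip force is fixed at half the most. Time passes only in rows, so rows that do not move let the fingers close. The tool returns the time, the measured TCP pose, the force, the opening and the grip force at its end. only (a regular expression) keeps the lines of the reply that match it, lines (a string "A,B") keeps lines A to B, and quiet returns only ok. A shift or turn number past 1, either way, is cut back to 1. Input that does not fit is refused with a message, and nothing moves.
- r.state(): the state, without advancing time (a new reading comes with each control period).
- r.read_camera(name): name is "side" or "top" or "wrist"; returns a dict with "color" (480x640x3 uint8, blue, green, red), "fx", "fy", "cx", "cy" (pixels), "eye" and "attitude" of the camera in the world; the wrist camera has in their place "mount" (4x4, takes a point from camera to tool coordinates, whose origin is the TCP and whose axes are the flange's). Camera axes: x right, y down, z forward; pixel columns grow to the right and rows downward; lengths in m; the calibration is good to about 2 mm. A picture is of the moment at which its call begins: read the wrist's pose just before it. There is no depth.
- r.job_done(): hands the job in; it is judged then, once.
The state is a dict: "time": time; "joint_pos": joint angles; "joint_velocities": joint speeds; "effort": joint torques, N m; "position": TCP position; "eef_rot": TCP orientation; "ft_force": force on the tool from outside, world axes, zero at the start; "torque": the same for the moment, N m; "opening": finger opening in m; "finger_force": force on a finger pad.
Only numpy, scipy, OpenCV 4.12 (cv2) and the standard library are available. Lean on these libraries where they do the work, as an engineer would, in place of code of your own. Each camera call takes 0.05 s, during which the arm holds its last target. There are 200 camera calls.

## Working session

There is one attempt and no reset: what is moved stays moved. The work goes in short steps, Python scripts to look and compute and a tool call to move; the robot and the scene stay as the last step left them, time stands still between calls to the robot, and variables do not carry over. Pictures are saved under pics/ and viewed, at most 13 in all, crops included, and the job is handed in when it is done.

```bash
ls; mkdir -p pics
```

Run:
```python
from plant import r
import cv2
s=r.state();print(s)
for n in("side","top","wrist"):
    c=r.read_camera(n);cv2.imwrite(f"pics/{n}0.png",c["color"]);print({k:v for k,v in c.items() if k!="color"})
```

```text
pics
plant.py
{'time': 0.0, 'joint_pos': array([-1.3881939 ,  0.53717639, -0.00441961,  1.53885726,  0.00258374,
        1.06727043, -0.07121746]), 'joint_velocities': array([ 0.00018757,  0.00127199, -0.00247849,  0.00027355,  0.00060485,
        0.00104053,  0.00060655]), 'effort': array([ 3.10960177e-04, -5.70982039e+01,  9.90811810e-01, -2.51604742e+01,
       -5.63259388e-02,  1.79177325e-02,  1.54077088e-04]), 'position': array([0.15993235, 0.62939473, 0.2378388 ]), 'eef_rot': array([ 1.24065547e-01,  9.92273658e-01, -8.51637542e-04, -4.56384173e-05]), 'ft_force': array([-0.60174272, -0.06025612, -0.05922092]), 'torque': array([0.0083457 , 0.00439917, 0.01710952]), 'finger_force': 0.0, 'opening': 0.08841289302401809}
{'fx': 505.99281132827883, 'fy': 505.99281132827883, 'cx': 317.3047668948524, 'cy': 237.97306658382865, 'eye': array([0.25941824, 0.63300211, 0.79313143]), 'attitude': array([-0.2034237 ,  0.90952245, -0.35265308,  0.0838064 ])}
{'fx': 517.0723243016381, 'fy': 517.0723243016381, 'cx': 314.25210314956246, 'cy': 245.95011589933034, 'eye': array([0.34216163, 0.01715003, 1.07420773]), 'attitude': array([ 0.70379083, -0.70337828,  0.07016693, -0.07081011])}
{'fx': 422.36438609384743, 'fy': 422.36438609384743, 'cx': 319.99104534153, 'cy': 239.20522577527612, 'mount': array([[ 7.76446861e-05, -9.57333532e-01, -2.88985297e-01,
         7.40565452e-02],
       [ 9.99999908e-01, -4.72497613e-05,  4.25206614e-04,
        -1.49133631e-04],
       [-4.20719036e-04, -2.88985304e-01,  9.57333441e-01,
        -1.45489662e-01],
       [ 0.00000000e+00,  0.00000000e+00,  0.00000000e+00,
         1.00000000e+00]])}
```

View pics/top0.png

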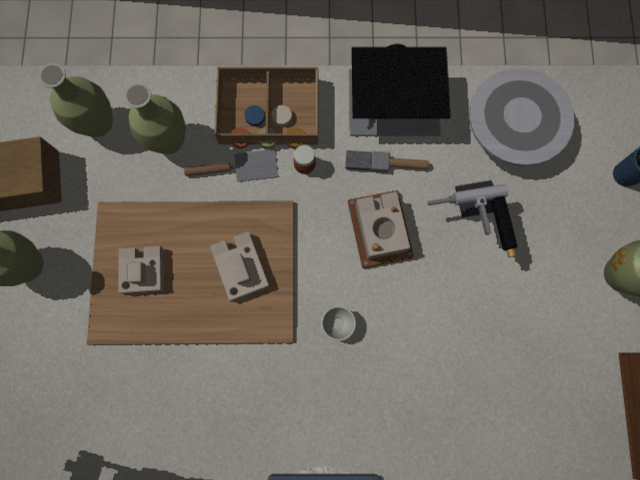

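View pics/side0.png

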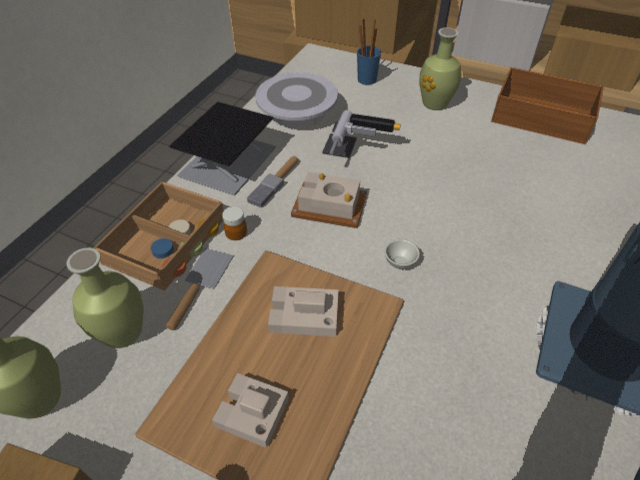

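Top view: longer half at about (240,265), notch towards image up; short half at (141,270). Lower half is at (382,228) with dowels near (375,247) and (393,203). The gun's nozzle tip is at (430,203) and its black grip runs to (512,250). The side view agrees, with upper half near (305,310), lower half (330,195) and gun (355,130).

Create h.py:
```python
import numpy as np, cv2, os
from scipy.spatial.transform import Rotation as R
from plant import r
def cam(name,save=None):
    s=r.state(); c=r.read_camera(name)
    if name=="wrist":
        m=c["mount"]; T=R.from_quat(s["eef_rot"]).as_matrix()
        c["Rm"]=T@m[:3,:3]; c["o"]=np.array(s["position"])+T@m[:3,3]
    else: c["Rm"]=R.from_quat(c["attitude"]).as_matrix(); c["o"]=np.array(c["eye"])
    if save: cv2.imwrite(f"pics/{save}.png",c["color"]); np.savez(f"pics/{save}.npz",**{k:v for k,v in c.items()})
    return c
def load(n): return dict(np.load(f"pics/{n}.npz"))
def ray(c,uv):
    d=c["Rm"]@np.array([(uv[0]-c["cx"])/c["fx"],(uv[1]-c["cy"])/c["fy"],1.]); return c["o"],d/np.linalg.norm(d)
def plane(c,uv,z): o,d=ray(c,uv); return o+d*(z-o[2])/d[2]
def proj(c,p):
    q=c["Rm"].T@(np.asarray(p)-c["o"]); return np.array([c["cx"]+c["fx"]*q[0]/q[2],c["cy"]+c["fy"]*q[1]/q[2]])
def tri(obs):  # [(cam,uv),...] -> point, residual
    A=np.zeros((3,3));b=np.zeros(3);L=[]
    for c,uv in obs:
        o,d=ray(c,uv);P=np.eye(3)-np.outer(d,d);A+=P;b+=P@o;L.append((o,P))
    p=np.linalg.solve(A,b); return p,max(np.linalg.norm(P@(p-o)) for o,P in L)
def go(target,yaw_axis=None):  # displacement in tool axes to world TCP target; yaw_axis: desired world dir of tool y (line)
    s=r.state();T=R.from_quat(s["eef_rot"]);p=np.array(s["position"])
    d=T.inv().apply(np.asarray(target)-p)
    print("t",round(s["time"],2),"pos",p.round(4),"tool d",d.round(4))
    if yaw_axis is not None:
        y=np.array([*yaw_axis,0.]);y/=np.linalg.norm(y)
        for sg in(1,-1):
            D=np.column_stack([np.cross(sg*y,[0,0,-1]),sg*y,[0,0,-1]])
            print("rotvec tool",(T.inv()*R.from_matrix(D)).as_rotvec().round(4),"q7",s["joint_pos"][6].round(2))
```

Run:
```python
from h import *
c=cam("top","top1");cam("side","side1")
f=lambda u,v,z:plane(c,(u,v),z).round(3)
print("nozzle",f(430,203,.075),"rear",f(505,190,.075),"gripend",f(512,250,.075))
print("lower",f(383,229,.054),"long",f(240,265,.05),"short",f(141,270,.05))
x=f(430,203,.075)-f(505,190,.075);x/=np.linalg.norm(x);y=np.array([-x[1],x[0],0])
sq=f(430,203,.075)-.134*x+.06*y; print(x,sq,proj(c,sq))
print(R.from_quat(r.state()["eef_rot"]).as_matrix().round(2))
go([sq[0],sq[1],.238],x[:2])
```

```text
nozzle [ 0.632 -0.214  0.075] rear [ 0.66  -0.366  0.075] gripend [ 0.536 -0.371  0.075]
lower [ 0.584 -0.121  0.054] long [0.51  0.167 0.05 ] short [0.5   0.365 0.05 ]
[-0.18116243  0.98345319  0.        ] [ 0.59726857 -0.35665247  0.075     ] [502.48990999 220.02004987]
[[-0.97  0.25 -0.  ]
 [ 0.25  0.97 -0.  ]
 [-0.   -0.   -1.  ]]
t 0.25 pos [0.16   0.6297 0.2383] tool d [-0.6666 -0.8484  0.0011]
rotvec tool [-8.000e-04 -1.000e-04 -4.309e-01] q7 -0.07
rotvec tool [-1.0000e-04  1.1000e-03  2.7107e+00] q7 -0.07
```

The manual's scale: shifts go in shares of 0.6 m and turns go in shares of 2 pi rad. Converting my numbers, -0.031 m / 0.6 = -0.0517, -0.024 m / 0.6 = -0.04.

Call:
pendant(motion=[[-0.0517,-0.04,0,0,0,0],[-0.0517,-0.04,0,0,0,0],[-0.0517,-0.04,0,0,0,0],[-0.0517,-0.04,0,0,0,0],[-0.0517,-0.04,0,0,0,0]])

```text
refused: motion: the value is too long (schema: maxItems 1). Nothing was moved.
```

Refused on format, not on reach. It needs a list holding one list of rows, three levels of brackets.

Call:
pendant(motion=[[[-0.0517,-0.04,0,0,0,0],[-0.0517,-0.04,0,0,0,0],[-0.0517,-0.04,0,0,0,0],[-0.0517,-0.04,0,0,0,0],[-0.0517,-0.04,0,0,0,0]]])

```text
time: 0.67
position: [0.2816, 0.4738, 0.2387]
eef_rot: [0.124, 0.992, 0.0, 0.0]
ft_force: [0.9, -0.5, 0.2]
opening: 0.0877
finger_force: 0.0
```

Call:
pendant(motion=[[[-0.0517,-0.04,0,0,0,0],[-0.0517,-0.04,0,0,0,0],[-0.0517,-0.04,0,0,0,0],[-0.0517,-0.04,0,0,0,0],[-0.0517,-0.04,0,0,0,0]]])

```text
time: 1.08
position: [0.4023, 0.3194, 0.2389]
eef_rot: [0.124, 0.992, 0.0, 0.0]
ft_force: [0.2, 0.0, 0.0]
opening: 0.0883
finger_force: 0.0
```

Call:
pendant(motion=[[[-0.0517,-0.04,0,0,0,0],[-0.0517,-0.04,0,0,0,0],[-0.0517,-0.04,0,0,0,0],[-0.0517,-0.04,0,0,0,0],[0,0,0,0,0,0]]])

```text
time: 1.5
position: [0.5026, 0.1892, 0.2391]
eef_rot: [0.129, 0.992, -0.002, 0.002]
ft_force: [0.1, -1.2, -0.3]
opening: 0.0879
finger_force: 0.0
```

Run:
```python
from h import *
cam("wrist","wA"); go([.584,-.121,.238]);print(r.state()["joint_pos"])
```

```text
t 1.55 pos [0.5004 0.193  0.2389] tool d [-0.1606 -0.2825  0.0015]
[-0.5996223   0.34334609  0.18231151  1.85012954 -0.07229058  0.95402537
  0.92813762]
```

View pics/wA.png

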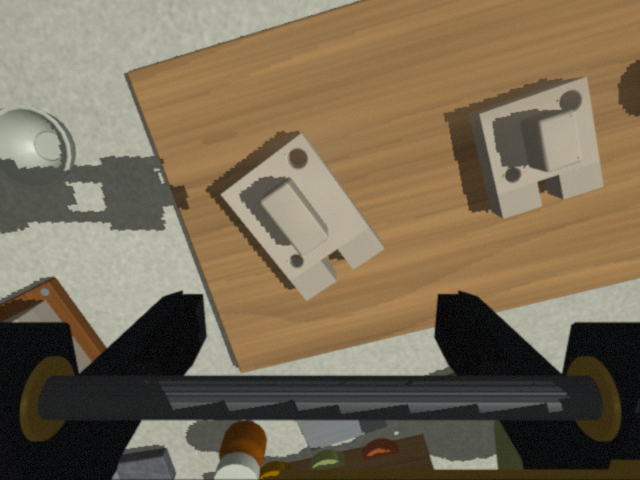

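Wrist view: the longer half shows corners (300,133), (222,190), (306,300), (384,250); thick hole (298,158), thin hole (297,260), ridge top near (294,217). Next I look at the lower half.

To row units: -0.0315 m / 0.6 = -0.0525, -0.018 m / 0.6 = -0.03.

Call:
pendant(motion=[[[-0.03,-0.0525,0,0,0,0],[-0.03,-0.0525,0,0,0,0],[-0.03,-0.0525,0,0,0,0],[-0.03,-0.0525,0,0,0,0],[-0.03,-0.0525,0,0,0,0]]])

```text
time: 1.97
position: [0.5463, 0.0225, 0.2388]
eef_rot: [0.123, 0.992, 0.0, -0.0]
ft_force: [0.8, -0.1, -0.8]
opening: 0.0885
finger_force: 0.0
```

Call:
pendant(motion=[[[-0.03,-0.0525,0,0,0,0],[-0.03,-0.0525,0,0,0,0],[-0.03,-0.0525,0,0,0,0],[-0.03,-0.0525,0,0,0,0],[0,0,0,0,0,0]]])

```text
time: 2.38
position: [0.5856, -0.1249, 0.239]
eef_rot: [0.128, 0.992, -0.002, 0.001]
ft_force: [-1.3, -0.6, 0.4]
opening: 0.0878
finger_force: 0.0
```

Call:
pendant(motion=[[[0,0,0,0,0,0]]])

```text
time: 2.47
position: [0.5851, -0.1185, 0.2385]
eef_rot: [0.126, 0.992, -0.0, -0.0]
ft_force: [0.5, 1.0, 0.5]
opening: 0.0883
finger_force: 0.0
```

Run:
```python
from h import *
cam("wrist","wB"); go([.597,-.357,.238],[-.181,.983]);print(r.state()["joint_pos"])
```

```text
t 2.52 pos [ 0.5851 -0.1161  0.2384] tool d [-7.080e-02 -2.305e-01  2.000e-04]
rotvec tool [ 0.0009 -0.0006 -0.4308] q7 1.57
rotvec tool [-9.0000e-04 -1.3000e-03  2.7108e+00] q7 1.57
[-0.09121133  0.45445432  0.28687212  1.6996504  -0.14821783  1.00945941
  1.56943407]
```

View pics/wB.png

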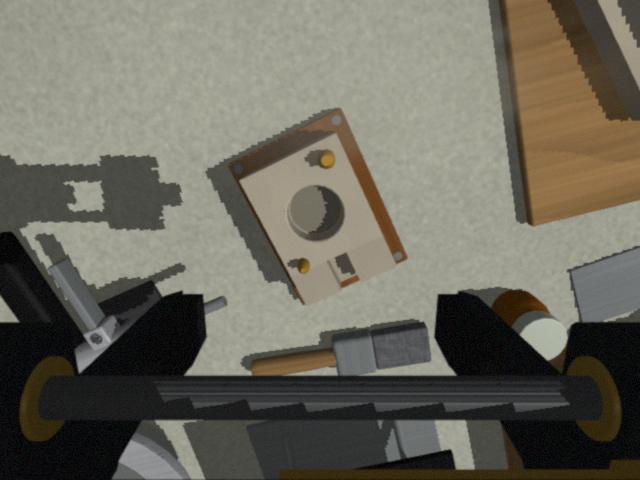

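Wrist view B: lower half with thick dowel top at (327,158), thin dowel at (304,266), channel towards (345,265). The gun's trigger (60,262)-(95,335) and black grip are at the left edge. I'll do the half turn now to keep the last joint central.

To row units: 0.123 rad / 6.2832 = 0.0196.

Call:
pendant(motion=[[[0,0,0,0,0,0.0196],[0,0,0,0,0,0.0196],[0,0,0,0,0,0.0196],[0,0,0,0,0,0.0196],[0,0,0,0,0,0.0196]]])

```text
time: 2.93
position: [0.5851, -0.1138, 0.2386]
eef_rot: [0.42, 0.908, 0.001, -0.001]
ft_force: [0.5, -0.6, -0.1]
opening: 0.0879
finger_force: 0.0
```

Call:
pendant(motion=[[[0,0,0,0,0,0.0196],[0,0,0,0,0,0.0196],[0,0,0,0,0,0.0196],[0,0,0,0,0,0.0196],[0,0,0,0,0,0.0196]]])

```text
time: 3.35
position: [0.5851, -0.1137, 0.2385]
eef_rot: [0.675, 0.738, 0.001, -0.001]
ft_force: [-0.4, 0.7, 0.3]
opening: 0.0881
finger_force: 0.0
```

Call:
pendant(motion=[[[0,0,0,0,0,0.0196],[0,0,0,0,0,0.0196],[0,0,0,0,0,0.0196],[0,0,0,0,0,0.0196],[0,0,0,0,0,0.0196]]])

```text
time: 3.77
position: [0.5852, -0.1138, 0.2384]
eef_rot: [0.866, 0.499, 0.0, -0.001]
ft_force: [0.4, -0.7, -0.4]
opening: 0.0882
finger_force: 0.0
```

Call:
pendant(motion=[[[0,0,0,0,0,0.0196],[0,0,0,0,0,0.0196],[0,0,0,0,0,0.0196],[0,0,0,0,0,0.0196],[0,0,0,0,0,0.0196]]])

```text
time: 4.18
position: [0.5852, -0.1137, 0.2383]
eef_rot: [0.977, 0.214, -0.0, -0.001]
ft_force: [0.4, -0.0, -0.0]
opening: 0.088
finger_force: 0.0
```

Call:
pendant(motion=[[[0,0,0,0,0,0.0196],[0,0,0,0,0,0.0196],[0,0,0,0,0,0],[0,0,0,0,0,0]]])

```text
time: 4.52
position: [0.5851, -0.1147, 0.2382]
eef_rot: [0.995, 0.097, -0.0, -0.001]
ft_force: [-0.2, -0.3, 0.4]
opening: 0.0878
finger_force: 0.0
```

Run:
```python
from h import *
cam("wrist","wC"); go([.575,-.357,.238],[-.181,.983]);print(r.state()["joint_pos"])
print(R.from_quat(r.state()["eef_rot"]).as_matrix().round(3))
```

```text
t 4.57 pos [ 0.5852 -0.1152  0.2384] tool d [-5.640e-02  2.353e-01  2.000e-04]
rotvec tool [-5.0000e-04 -1.7000e-03 -3.1306e+00] q7 -0.79
rotvec tool [-0.0011  0.0003  0.011 ] q7 -0.79
[-0.52087503  0.60838983  0.93617673  1.72389651 -0.54560581  1.09375716
 -0.78683558]
[[ 0.981  0.192 -0.   ]
 [ 0.192 -0.981  0.001]
 [-0.    -0.001 -1.   ]]
```

To row units: 0.0385 m / 0.6 = 0.0642, -0.0115 m / 0.6 = -0.0192.

Call:
pendant(motion=[[[-0.0192,0.0642,0,0,0,0],[-0.0192,0.0642,0,0,0,0],[-0.0192,0.0642,0,0,0,0],[-0.0192,0.0642,0,0,0,0],[-0.0192,0.0642,0,0,0,0]]])

```text
time: 4.98
position: [0.5644, -0.3179, 0.2388]
eef_rot: [0.995, 0.095, 0.0, -0.001]
ft_force: [1.0, 0.3, -0.6]
opening: 0.0884
finger_force: 0.0
```

Call:
pendant(motion=[[[-0.0192,0.0642,0,0,0,0.0018],[0,0,0,0,0,0],[0,0,0,0,0,0]]])

```text
time: 5.23
position: [0.5587, -0.3597, 0.2389]
eef_rot: [0.996, 0.087, -0.0, 0.0]
ft_force: [0.9, 1.0, -0.4]
opening: 0.088
finger_force: 0.0
```

Run:
```python
from h import *
c=cam("wrist","wD"); go([.597,-.357,.056],[-.181,.983]);print(r.state()["joint_pos"])
```

```text
t 5.28 pos [ 0.56   -0.3571  0.2385] tool d [0.0364 0.0066 0.1825]
rotvec tool [-5.0000e-04  1.5000e-03  3.1362e+00] q7 -0.45
rotvec tool [-0.0009 -0.0003 -0.0054] q7 -0.45
[-0.04393304  0.71547935  0.88246044  1.53250542 -0.58258428  1.17356985
 -0.44570327]
```

View pics/wD.png

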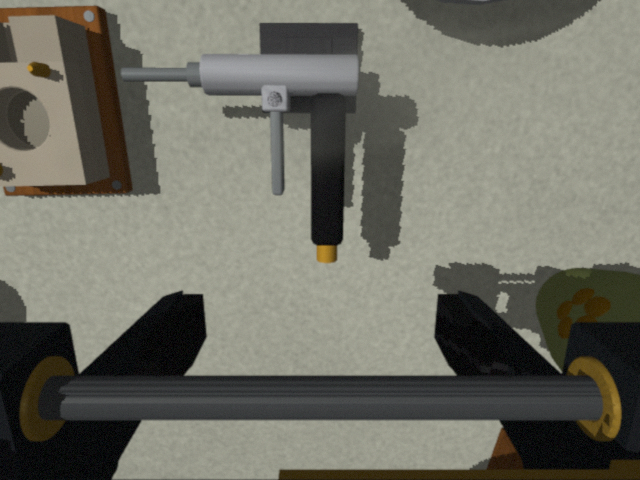

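Wrist view D: gun axis-aligned in the image: nozzle tip (121,74), barrel axis v≈75, grip u 311–345 down to v≈244, trigger u 272–283 down to v≈194, orange end cap (327,253).

Run:
```python
from h import *
D=load("wD");T=load("top1");S=load("side1")
def orange(c,box):
    x0,y0,x1,y1=box;h=cv2.cvtColor(c["color"][y0:y1,x0:x1],cv2.COLOR_BGR2HSV)
    m=cv2.inRange(h,(8,140,110),(30,255,255));n,l,st,ce=cv2.connectedComponentsWithStats(m);i=1+st[1:,4].argmax();return ce[i]+[x0,y0],st[i]
ob=[(D,orange(D,(300,230,350,270))[0]),(T,orange(T,(495,235,530,265))[0]),(S,orange(S,(385,115,405,140))[0])]
print([o[1].round(1) for o in ob]);print("cap",tri(ob),tri(ob[:2]))
print("nozzle",tri([(D,(121.5,74)),(T,(430,203))]))
g=cv2.cvtColor(D["color"],cv2.COLOR_BGR2GRAY)
for v in(130,150,170,190,210,230):
    print(v,g[v,262:352:2])
nz=plane(D,(121.5,74.3),.075);br=plane(D,(358,75),.075)
for z in(.07,.075,.08): print(z,plane(D,(311,190),z),plane(D,(345,190),z),plane(D,(328,244),z))
x=nz-br;x/=np.linalg.norm(x);print("x",x,"nozzle",nz)
y=np.array([-x[1],x[0],0]);o=nz-.13*x;print("sq from nozzle",o-.004*x+.06*y)
ge=plane(D,(328,244),.075); print("sq from grip", ge+.006*x-.06*y)
print("trig", [((plane(D,(u,170),.08)-o)@x).round(4) for u in(272,283)],"grip",[((plane(D,(u,190),z)-o)@x).round(4) for u,z in((311,.075),(345,.075))])
go(o-.004*x+.06*y-[0,0,.019],x[:2])
```

```text
[array([324.6, 253.5]), array([510.7, 252.2]), array([396.5, 126.1])]
cap (array([ 0.53124752, -0.36806131,  0.0760527 ]), np.float64(0.0008563803951956944)) (array([ 0.53132673, -0.36792089,  0.07711634]), np.float64(0.0007351670248723198))
nozzle (array([ 0.63230022, -0.21212991,  0.08029518]), np.float64(0.0015256533600264913))
130 [152 150 151 151 133 126 121 115 110  82  71 139 146 147 142 144 146 148
 134 150 147 147 135 147 112  50  55  51  51  56  53  49  50  51  51  55
  49  45  48  50  46  47  73  76  79]
150 [155 157 155 154 136 121 122 116 112  88  73 133 154 147 150 152 153 156
 161 158 155 153 153 153 120  59  58  55  55  49  54  47  51  51  48  45
  48  48  46  44  44  46  73  72  75]
170 [159 157 156 156 158 121 119 114 110  94  63 122 155 156 160 157 161 156
 151 151 154 155 155 155 128  33  33  36  35  32  35  26  33  26  30  29
  24  26  28  16  13  41  71  76  77]
190 [160 157 157 154 156 128 115 111 108  97  61 130 165 160 158 157 155 156
 158 161 164 166 159 163 130  31  16  24  23  26  23  25  17  19  18  18
  16  22  19   3  14  58  74  74  72]
210 [157 156 15
[... 473 characters left out ...]
     ]
0.075 [ 0.57716378 -0.35011019  0.075     ] [ 0.58150145 -0.37485224  0.075     ] [ 0.53820857 -0.3699268   0.075     ]
0.08 [ 0.57805415 -0.35005949  0.08      ] [ 0.5823217  -0.37440162  0.08      ] [ 0.5397286  -0.36955579  0.08      ]
x [-0.17013018  0.9854216   0.        ] nozzle [ 0.63351707 -0.2090738   0.075     ]
sq from nozzle [ 0.59718921 -0.35132811  0.075     ]
sq from grip [ 0.59631309 -0.35380646  0.075     ]
trig [np.float64(0.0284), np.float64(0.0205)] grip [np.float64(0.0006), np.float64(-0.0245)]
t 5.28 pos [ 0.56   -0.3571  0.2385] tool d [0.0375 0.001  0.1825]
rotvec tool [ 5.0000e-04 -1.5000e-03 -3.1359e+00] q7 -0.45
rotvec tool [-0.0009 -0.0003  0.0057] q7 -0.45
```

To row units: 0.03 m / 0.6 = 0.05, 0.0015 m / 0.6 = 0.0025.

Call:
pendant(motion=[[[0.0308,0.0025,0.05,0,0,0],[0.0308,0.0025,0.05,0,0,0],[0,0,0,0,0,0]]])

```text
time: 5.53
position: [0.5998, -0.3461, 0.172]
eef_rot: [0.996, 0.092, -0.002, -0.004]
ft_force: [-0.7, 2.0, -0.9]
opening: 0.0881
finger_force: 0.0
```

Run:
```python
from h import *
go([.5965,-.3534,.056],[-.17,.985])
```

```text
t 5.53 pos [ 0.5998 -0.3461  0.172 ] tool d [-0.0043  0.0076  0.116 ]
rotvec tool [-0.0052 -0.013  -3.1276] q7 -0.46
rotvec tool [-0.0083  0.0033  0.0139] q7 -0.46
```

To row units: 0.02 m / 0.6 = 0.0333.

Call:
pendant(motion=[[[0,0,0.0333,0,0,0],[0,0,0.0333,0,0,0],[0,0,0,0,0,0],[0,0,0,0,0,0]]])

```text
time: 5.87
position: [0.5974, -0.3515, 0.1387]
eef_rot: [0.996, 0.089, -0.0, -0.001]
ft_force: [-0.3, -0.3, 0.1]
opening: 0.0882
finger_force: 0.0
```

Run:
```python
from h import *
go([.5965,-.3534,.056],[-.17,.985])
```

```text
t 5.87 pos [ 0.5974 -0.3515  0.1387] tool d [-0.0011  0.0018  0.0827]
rotvec tool [-1.300e-03 -2.700e-03 -3.134e+00] q7 -0.44
rotvec tool [-0.0017  0.0008  0.0076] q7 -0.44
```

To row units: 0.025 m / 0.6 = 0.0417, 0.007 m / 0.6 = 0.0117, 0.008 rad / 6.2832 = 0.0013.

Call:
pendant(motion=[[[-0.0017,0.0017,0.0417,0,0,0.0013],[0,0,0.0417,0,0,0],[0,0,0.0417,0,0,0],[0,0,0.0117,0,0,0],[0,0,0,0,0,0]]])

```text
time: 6.28
position: [0.5962, -0.3536, 0.0564]
eef_rot: [0.996, 0.084, -0.001, -0.001]
ft_force: [1.0, -0.2, 1.1]
opening: 0.088
finger_force: 0.0
```

Call:
pendant(motion=[[[0,0,0,0,0,0],[0,0,0,0,0,0]]])

```text
time: 6.45
position: [0.5977, -0.3555, 0.0592]
eef_rot: [0.996, 0.084, 0.001, 0.001]
ft_force: [0.1, 0.5, 1.0]
opening: 0.0875
finger_force: 0.0
```

Run:
```python
from h import *
go([.5965,-.3534,.056],[-.17,.985])
```

```text
t 6.45 pos [ 0.5977 -0.3555  0.0592] tool d [-0.0008 -0.0023  0.0032]
rotvec tool [-0.0038 -0.0036  3.139 ] q7 -0.4
rotvec tool [ 0.0023 -0.0024 -0.0026] q7 -0.4
```

To row units: -0.001 m / 0.6 = -0.0017.

Call:
pendant(motion=[[[0,-0.0017,0,0,0,0],[0,0,0,0,0,0],[0,0,0,0,0,0],[0,0,0,0,0,0],[0,0,0,0,0,0]]], aperture=0.02)

```text
time: 6.87
position: [0.5964, -0.3521, 0.0569]
eef_rot: [0.996, 0.084, -0.0, -0.001]
ft_force: [-1.2, 5.6, 3.7]
opening: 0.0571
finger_force: 2.8
```

Call:
pendant(motion=[[[0,0,0,0,0,0],[0,0,0,0,0,0],[0,0,0,0,0,0],[0,0,0,0,0,0],[0,0,0,0,0,0]]])

```text
time: 7.28
position: [0.5971, -0.3516, 0.0566]
eef_rot: [0.996, 0.085, 0.0, -0.002]
ft_force: [0.0, 6.4, 3.3]
opening: 0.0369
finger_force: 27.9
```

Call:
pendant(motion=[[[0,0,0,0,0,0],[0,0,0,0,0,0],[0,0,0,0,0,0],[0,0,0,0,0,0],[0,0,0,0,0,0]]])

```text
time: 7.7
position: [0.5971, -0.3516, 0.0566]
eef_rot: [0.996, 0.085, 0.0, -0.002]
ft_force: [0.1, 7.1, 3.4]
opening: 0.0373
finger_force: 27.9
```

Call:
pendant(motion=[[[0,0,0,0,0,0],[0,0,0,0,0,0],[0,0,0,0,0,0],[0,0,0,0,0,0],[0,0,0,0,0,0]]])

```text
time: 8.12
position: [0.5971, -0.3516, 0.0566]
eef_rot: [0.996, 0.085, 0.0, -0.002]
ft_force: [0.4, 6.2, 3.3]
opening: 0.0376
finger_force: 27.9
```

Call:
pendant(motion=[[[0,0,0,0,0,0],[0,0,0,0,0,0],[0,0,0,0,0,0],[0,0,0,0,0,0],[0,0,0,0,0,0]]], aperture=0.088)

```text
time: 8.53
position: [0.5964, -0.3533, 0.0567]
eef_rot: [0.996, 0.084, 0.0, -0.0]
ft_force: [0.1, 2.3, 1.3]
opening: 0.0685
finger_force: 1.1
```

Call:
pendant(motion=[[[0,0,0,0,0,0],[0,0,0,0,0,0],[0,0,0,0,0,0],[0,0,-0.05,0,0,0],[0,0,-0.05,0,0,0]]])

```text
time: 8.95
position: [0.5949, -0.3534, 0.1156]
eef_rot: [0.997, 0.083, -0.002, -0.001]
ft_force: [0.3, -0.3, 1.0]
opening: 0.0881
finger_force: 0.0
```

Call:
pendant(motion=[[[0,0,-0.05,0,0,0],[0,0,-0.05,0,0,0],[0,0,-0.05,0,0,0],[-0.0333,0,-0.05,0,0,0],[-0.0333,0,0,0,0,0]]])

```text
time: 9.37
position: [0.559, -0.3631, 0.2429]
eef_rot: [0.996, 0.084, 0.004, 0.004]
ft_force: [0.6, -0.6, 1.1]
opening: 0.0877
finger_force: 0.0
```

Call:
pendant(motion=[[[0,0,0,0,0,0],[0,0,0,0,0,0]]])

```text
time: 9.53
position: [0.556, -0.3612, 0.2373]
eef_rot: [0.997, 0.083, 0.0, 0.0]
ft_force: [0.5, 0.7, -0.1]
opening: 0.0877
finger_force: 0.0
```

Run:
```python
from h import *
c=cam("wrist","wE");s=r.state();print(s["joint_pos"]);cv2.imwrite("pics/wEc.png",c["color"][20:290,60:420])
p=plane(c,(250,150),.075)
# trigger free check: project expected trigger/grip lines
x=np.array([-.17,.985,0]);y=np.array([-.985,-.17,0]);o=np.array([.5965,-.3534,0])+.004*x-.06*y
for a in([.022,70/1e3],[.03,.07],[.002,.07],[-.022,.07]): print(a,proj(c,o+a[0]*x+a[1]*y+[0,0,.08]).round())
A=load("wA");B=load("wB")
go([.50,.15,.24],[-.17,.985])
```

```text
[-0.04014215  0.71704851  0.88486008  1.53767954 -0.58588432  1.16917991
 -0.44550395]
[0.022, 0.07] [282. 176.]
[0.03, 0.07] [271. 176.]
[0.002, 0.07] [310. 176.]
[-0.022, 0.07] [343. 176.]
t 9.58 pos [ 0.557  -0.3602  0.2365] tool d [ 0.0288 -0.5126 -0.0034]
rotvec tool [-5.0000e-04  5.0000e-04  3.1381e+00] q7 -0.45
rotvec tool [-0.0003 -0.0003 -0.0035] q7 -0.45
```

View pics/wEc.png

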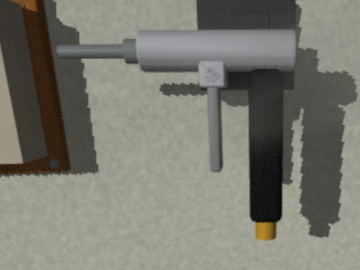

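Crop E: the trigger is parallel to the grip again (crop u 210–221, v 85–170), matching the projected free position, so the gun is done. Now a clean look at the lower half, then the upper half.

To row units: -0.0396 m / 0.6 = -0.066, 0.0057 m / 0.6 = 0.0095.

Call:
pendant(motion=[[[0.0095,-0.066,0,0,0,0],[0.0095,-0.066,0,0,0,0],[0.0095,-0.066,0,0,0,0],[0.0095,-0.066,0,0,0,0],[0.0095,-0.066,0,0,0,0]]])

```text
time: 10.0
position: [0.5522, -0.1577, 0.2358]
eef_rot: [0.996, 0.084, -0.0, 0.0]
ft_force: [1.4, 0.4, 0.1]
opening: 0.088
finger_force: 0.0
```

Call:
pendant(motion=[[[0,0,0,0,0,0],[0,0,0,0,0,0],[0,0,0,0,0,0],[0,0,0,0,0,0],[0,0,0,0,0,0]]])

```text
time: 10.42
position: [0.5517, -0.1622, 0.2367]
eef_rot: [0.997, 0.083, -0.0, 0.001]
ft_force: [-0.6, -0.0, 0.4]
opening: 0.0882
finger_force: 0.0
```

Run:
```python
from h import *
c=cam("wrist","wF"); print(proj(c,[.584,-.121,.054]))
```

```text
[273.49316149 161.43297314]
```

Call:
pendant(motion=[[[0,-0.0667,0,0,0,0],[0,-0.0667,0,0,0,0],[0,0,0,0,0,0],[0,0,0,0,0,0],[0,0,0,0,0,0]]])

```text
time: 10.88
position: [0.5386, -0.0825, 0.2369]
eef_rot: [0.997, 0.083, 0.0, 0.0]
ft_force: [0.6, 0.9, 0.4]
opening: 0.0882
finger_force: 0.0
```

Call:
pendant(motion=[[[0,0,0,0,0,0],[0,0,0,0,0,0],[0,0,0,0,0,0]]])

```text
time: 11.13
position: [0.5385, -0.083, 0.2368]
eef_rot: [0.997, 0.083, 0.0, 0.0]
ft_force: [-0.5, -0.4, -0.0]
opening: 0.088
finger_force: 0.0
```

Run:
```python
from h import *
c=cam("wrist","wG"); print(proj(c,[.584,-.121,.054]))
go([.46,.16,.238])
F=load("wF");cv2.imwrite("pics/FG.png",np.hstack([F["color"][0:300,140:540],c["color"][0:300,240:640]]))
```

```text
[378.00590049 161.49422673]
t 11.18 pos [ 0.5384 -0.0827  0.2368] tool d [-0.0373 -0.2523 -0.0013]
```

View pics/FG.png

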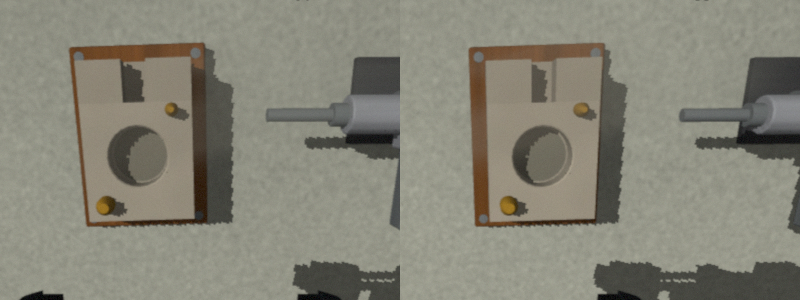

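F (left) and G (right): lower half axis-aligned; thick dowel at about (105,205)/(508,205) in the crops, thin at (171,109)/(580,109), cavity centre (138,155)/(542,155), channel at top.

Add to h.py:
```python
def brass(c,guess,w=16):
    x0,y0=(np.array(guess)-w).astype(int).clip(0);h=cv2.cvtColor(c["color"][y0:y0+2*w,x0:x0+2*w],cv2.COLOR_BGR2HSV)
    m=cv2.inRange(h,(8,150,70),(30,255,255));n,l,st,ce=cv2.connectedComponentsWithStats(m);i=1+st[1:,4].argmax()
    return ce[i]+[x0,y0],st[i,:]+[x0,y0,0,0,0]
```

Run:
```python
from h import *
F,G,B,T=load("wF"),load("wG"),load("wB"),load("top1")
gs={"thick":[(F,(245,205)),(G,(348,205)),(B,(327,158)),(T,(376,247))],"thin":[(F,(311,109)),(G,(420,109)),(B,(304,266)),(T,(393,204))]}
P={}
for k,v in gs.items():
    ob=[(c,brass(c,g)[0]) for c,g in v]; print(k,[o[1].round(1) for o in ob],[tuple(brass(c,g)[1]) for c,g in v])
    for ss in((0,1),(0,1,2),(0,1,2,3)): print(ss,*tri([ob[i] for i in ss]))
    print("at z.062:",[plane(c,u,.062).round(4)[:2] for c,u in ob]); P[k]=np.mean([plane(c,u,.062)[:2] for c,u in ob[:2]],0)
d=P["thin"]-P["thick"];L=np.array([70,-54.])/1e3
yaw=np.arctan2(d[1],d[0])-np.arctan2(L[1],L[0]);print("len",np.linalg.norm(d),np.linalg.norm(L),"yaw",np.degrees(yaw))
c,s=np.cos(yaw),np.sin(yaw);Rm=np.array([[c,-s],[s,c]])
o=(P["thin"]+P["thick"])/2-Rm@np.array([-.011,0]);print("origin",o)
for cc,n in((F,"F"),(G,"G")):
    for q in([60,42,54],[60,-42,54],[-60,42,54],[-60,-42,54],[-46,27,70],[24,-27,70],[0,0,54]):
        q=np.array(q)/1e3;w=np.array([*(o+Rm@q[:2]),q[2]]);print(n,(q*1e3).round(),proj(cc,w).round(1))
```

```text
thick [array([243.3, 205.2]), array([347.8, 205.1]), array([327.5, 160.4]), array([361., 238.])] [(np.int64(237), np.int64(197), np.int64(14), np.int64(18), np.int64(183)), (np.int64(340), np.int64(197), np.int64(16), np.int64(18), np.int64(224)), (np.int64(321), np.int64(154), np.int64(14), np.int64(14), np.int64(141)), (np.int64(361), np.int64(238), np.int64(1), np.int64(1), np.int64(1))]
(0, 1) [ 0.54838677 -0.1033884   0.06343927] 3.6880901929208876e-05
(0, 1, 2) [ 0.54851179 -0.10336253  0.06389579] 0.0001106029370358194
(0, 1, 2, 3) [ 0.55234221 -0.09620016  0.07108217] 0.023341138142182773
at z.062: [array([ 0.548 , -0.1032]), array([ 0.5481, -0.1035]), array([ 0.5488, -0.1033]), array([ 0.5633, -0.0755])]
thin [array([309.3, 108.1]), array([422.5, 106.5]), array([303.8, 265.9]), array([392.5, 209.5])] [(np.int64(306), np.int64(104), np.int64(8), np.int64(9), np.int64(59)), (np.int64(421), np.int64(106), np.int64(4), np.int64(2), np.int64(4)), (np.int64(299), np.int64(259), np.int64(10), np.int64(14), np.int64(104)), (np.int64(392), np.int64(209), np.int64(2), np.int64(2), np.
[... 186 characters left out ...]
 0.05553844] 0.003215303669530113
at z.062: [array([ 0.6271, -0.1422]), array([ 0.6286, -0.1435]), array([ 0.6261, -0.1427]), array([ 0.6225, -0.1403])]
len 0.08902326653529626 0.08840814442120137 yaw 11.305756216504081
origin [ 0.59874543 -0.12095   ]
F [60. 42. 54.] [212.5  58.5]
F [ 60. -42.  54.] [329.3  54.5]
F [-60.  42.  54.] [228.3 220.5]
F [-60. -42.  54.] [333.2 217.2]
F [-46.  27.  70.] [242.  207.1]
F [ 24. -27.  70.] [309.9 107.5]
F [ 0.  0. 54.] [276. 142.]
G [60. 42. 54.] [324.3  58.7]
G [ 60. -42.  54.] [441.3  54.7]
G [-60.  42.  54.] [328.7 220.5]
G [-60. -42.  54.] [433.7 217.2]
G [-46.  27.  70.] [348.5 207.1]
G [ 24. -27.  70.] [423.7 107.6]
G [ 0.  0. 54.] [381.9 142.1]
```

```bash
sed -i 's/(8,150,70),(30,255,255)/(8,110,50),(30,255,255)/' h.py
```

Run:
```python
from h import *
F,G,B,T=load("wF"),load("wG"),load("wB"),load("top1")
v=[(F,(310,108)),(G,(420,108)),(B,(304,266)),(T,(393,204))]
for w in (v,[(F,(245,205)),(G,(348,205)),(B,(327,158)),(T,(376,247))]):
    ob=[(c,brass(c,g,12)[0]) for c,g in w];print([(tuple(int(a) for a in brass(c,g,12)[1])) for c,g in w])
    for ss in((0,1),(0,1,2),(0,1,2,3)): print(ss,*tri([ob[i] for i in ss]))
    print([plane(c,u,.0625).round(4)[:2] for c,u in ob])
# top-face outline: white plaster mask, long sides
for n,c,x0 in(("F",F,200),("G",G,300)):
    h=cv2.cvtColor(c["color"],cv2.COLOR_BGR2HSV)
    for v in(75,90,130,150,180,200): print(n,v,[tuple(int(a) for a in h[v,u]) for u in range(x0+8,x0+48,4)],"|",[tuple(int(a) for a in h[v,u]) for u in range(x0+116,x0+144,3)])
```

```text
[(305, 103, 12, 12, 110), (414, 103, 14, 12, 132), (298, 259, 11, 14, 134), (391, 207, 5, 5, 17)]
(0, 1) [ 0.62708936 -0.14288513  0.05956343] 1.7529124307885147e-05
(0, 1, 2) [ 0.62704095 -0.1432148   0.05830911] 0.00043706301080805054
(0, 1, 2, 3) [ 0.62693276 -0.14324324  0.05653123] 0.0011034258378488544
[array([ 0.6271, -0.143 ]), array([ 0.627 , -0.1422]), array([ 0.6254, -0.1431]), array([ 0.6242, -0.1418])]
[(236, 196, 20, 19, 278), (340, 196, 18, 19, 266), (318, 151, 17, 17, 217), (372, 244, 7, 7, 35)]
(0, 1) [ 0.54761022 -0.10421548  0.05884513] 1.583361265924536e-05
(0, 1, 2) [ 0.54797555 -0.10408514  0.0601709 ] 0.00034137218604450434
(0, 1, 2, 3) [ 0.54727156 -0.1039311   0.05669064] 0.0012286075465471368
[array([ 0.5485, -0.1047]), array([ 0.5484, -0.1038]), array([ 0.5479, -0.1038]), array([ 0.5451, -0.1028])]
F 75 [(34, 26, 148), (13, 144, 110), (20, 48, 139), (18, 45, 143), (20, 43, 141), (23, 40, 140), (17, 47, 142), (21, 42, 144), (21, 39, 138), (18, 43, 143)] | [(20, 44, 140), (22, 40, 140), (25, 35, 137), (23, 44, 138), (23, 44, 139), (19, 57, 99), (9, 100, 69), 
[... 2748 characters left out ...]
1, 150), (18, 41, 156), (20, 42, 151), (17, 48, 132), (19, 30, 68), (38, 28, 72)]
G 180 [(32, 22, 152), (25, 32, 142), (14, 182, 98), (13, 168, 103), (13, 177, 98), (17, 61, 121), (20, 41, 155), (20, 41, 151), (22, 43, 153), (20, 44, 152)] | [(22, 44, 152), (23, 48, 153), (20, 37, 151), (22, 39, 150), (22, 42, 150), (20, 45, 153), (20, 39, 151), (18, 111, 62), (25, 21, 72), (30, 15, 66)]
G 200 [(33, 20, 151), (32, 27, 150), (14, 166, 100), (13, 171, 103), (15, 187, 97), (14, 97, 116), (21, 41, 149), (20, 39, 156), (20, 83, 142), (20, 187, 135)] | [(19, 42, 151), (19, 47, 152), (20, 41, 150), (20, 46, 151), (18, 42, 151), (20, 44, 151), (20, 42, 146), (14, 53, 62), (30, 21, 73), (30, 22, 71)]
```

Run:
```python
from h import *
A=load("wA");T=load("top1")
a,b=plane(A,(298,158),.038),plane(A,(297,260),.038);print(a,b,np.linalg.norm(a-b))
d=b-a;yaw=np.arctan2(d[1],d[0])-np.arctan2(-54,70);print("yaw",np.degrees(yaw),"mid",(a+b)/2)
print("face corners",[plane(A,u,.038).round(3) for u in((300,133),(222,190),(306,300),(384,250))])
m=(a+b)/2; x=np.array([np.cos(yaw),np.sin(yaw)]); go([m[0]-.035*x[0],m[1]-.035*x[1],.238],[-x[1],x[0]]);print(r.state()["joint_pos"])
```

```text
[0.46185349 0.1811169  0.038     ] [0.54607721 0.15645898 0.038     ] 0.08775904257963525
yaw 21.329334165787444 mid [0.50396535 0.16878794 0.038     ]
face corners [array([0.443, 0.188, 0.038]), array([0.471, 0.113, 0.038]), array([0.585, 0.154, 0.038]), array([0.556, 0.232, 0.038])]
t 11.18 pos [ 0.5384 -0.0827  0.2368] tool d [-0.0267 -0.2466 -0.0013]
rotvec tool [-1.0000e-04 -6.0000e-04  2.9351e+00] q7 -0.86
rotvec tool [ 4.000e-04 -1.000e-04 -2.065e-01] q7 -0.86
[-0.6536646   0.52650212  0.98999976  1.86094929 -0.51059482  1.03347505
 -0.85807815]
```

To row units: -0.0352 m / 0.6 = -0.0587, -0.0038 m / 0.6 = -0.0063.

Call:
pendant(motion=[[[-0.0063,-0.0587,0,0,0,0],[-0.0063,-0.0587,0,0,0,0],[-0.0063,-0.0587,0,0,0,0],[-0.0063,-0.0587,0,0,0,0],[-0.0063,-0.0587,0,0,0,0]]])

```text
time: 11.6
position: [0.4899, 0.0898, 0.2368]
eef_rot: [0.997, 0.083, 0.0, -0.0]
ft_force: [0.1, -0.2, -0.2]
opening: 0.0881
finger_force: 0.0
```

Call:
pendant(motion=[[[-0.0063,-0.0587,0,0,0,0],[-0.0063,-0.0587,0,0,0,0],[0,0,0,0,0,-0.0164],[0,0,0,0,0,-0.0164],[0,0,0,0,0,0]]])

```text
time: 12.02
position: [0.4712, 0.1574, 0.2369]
eef_rot: [0.982, 0.188, 0.0, -0.0]
ft_force: [0.6, -0.2, 0.7]
opening: 0.0879
finger_force: 0.0
```

Call:
pendant(motion=[[[0,0,0,0,0,0],[0,0,0,0,0,0],[0,0,0,0,0,0],[0,0,0,0,0,0]]])

```text
time: 12.35
position: [0.4713, 0.1565, 0.2367]
eef_rot: [0.983, 0.185, -0.0, 0.0]
ft_force: [0.5, -0.3, -0.4]
opening: 0.0879
finger_force: 0.0
```

Run:
```python
from h import *
c=cam("wrist","wH"); print(r.state()["joint_pos"])
```

```text
[-1.19997171  0.42394515  1.01175297  1.97839209 -0.43477835  0.97443346
 -1.17439229]
```

Call:
pendant(motion=[[[0,-0.0667,0,0,0,0],[0,0,0,0,0,0],[0,0,0,0,0,0],[0,0,0,0,0,0],[0,0,0,0,0,0]]])

```text
time: 12.82
position: [0.4568, 0.1934, 0.2368]
eef_rot: [0.983, 0.185, 0.0, 0.0]
ft_force: [-0.3, -0.3, -0.5]
opening: 0.0878
finger_force: 0.0
```

Call:
pendant(motion=[[[0,0,0,0,0,0],[0,0,0,0,0,0]]])

```text
time: 12.98
position: [0.4568, 0.1935, 0.2368]
eef_rot: [0.983, 0.185, 0.0, 0.0]
ft_force: [-0.0, -0.7, 0.5]
opening: 0.088
finger_force: 0.0
```

Run:
```python
from h import *
c=cam("wrist","wI"); print(r.state()["joint_pos"])
F=load("wH");cv2.imwrite("pics/HI.png",np.hstack([F["color"][0:300,120:520],c["color"][0:300,120:520]]))
```

```text
[-1.282234    0.42340979  1.01406881  1.97965459 -0.43519401  0.97425417
 -1.25326113]
```

View pics/HI.png

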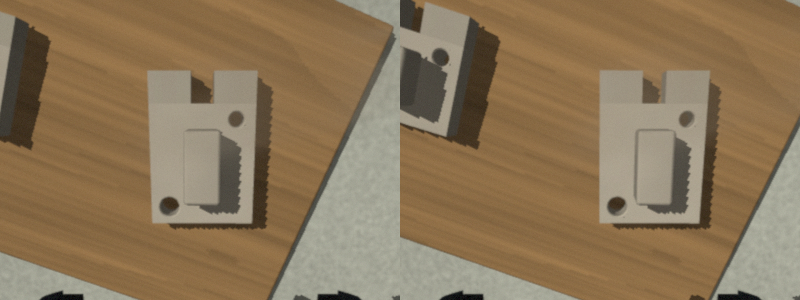

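H (left)/I (right): longer half squared up in view; thick hole near (169,206)/(617,206), thin (236,119)/(686,119), ridge top ≈(184–220,128–206)/(636–673,128–206), notch at the top.

Run:
```python
from h import *
H,I=load("wH"),load("wI")
def hole(c,g,w=14):
    x0,y0=np.array(g)-w;gr=cv2.GaussianBlur(cv2.cvtColor(c["color"],cv2.COLOR_BGR2GRAY),(3,3),0)[y0:y0+2*w,x0:x0+2*w]
    th=(np.percentile(gr,10)*.4+np.percentile(gr,85)*.6);m=(gr<th).astype(np.uint8)
    cs,_=cv2.findContours(m,cv2.RETR_EXTERNAL,cv2.CHAIN_APPROX_NONE)
    k=min(cs,key=lambda q:-cv2.contourArea(q)+5*np.linalg.norm(q.mean((0,1))-w))
    (cx,cy),rad=cv2.minEnclosingCircle(k);return np.array([cx+x0,cy+y0]),rad
P={}
for n,gs in(("thick",((289,206),(337,206))),("thin",((356,119),(406,119)))):
    ob=[(c,hole(c,g)[0]) for c,g in zip((H,I),gs)];print(n,[(hole(c,g)[0].round(1),round(hole(c,g)[1],1)) for c,g in zip((H,I),gs)])
    print(tri(ob),[plane(c,u,.038)[:2].round(4) for c,u in ob]);P[n]=np.mean([plane(c,u,.038)[:2] for c,u in ob],0)
d=P["thin"]-P["thick"];print(np.linalg.norm(d),"yaw",np.degrees(np.arctan2(d[1],d[0])-np.arctan2(-54,70)),"mid",(P["thin"]+P["thick"])/2)
# slab side edges & ridge edges profiles
for n,c,x0 in(("H",H,255),("I",I,305)):
    g=cv2.GaussianBlur(c["color"],(1,7),0).astype(int)
    for v in(135,150,165,180,195): 
        row=g[v,x0:x0+135].mean(1);sat=(g[v,x0:x0+135].max(1)-g[v,x0:x0+135].min(1))
        gx=np.gradient(row);ix=[int(i)+x0 for i in np.where((abs(gx)>7)&(abs(gx)>=np.roll(abs(gx),1))&(abs(gx)>=np.roll(abs(gx),-1)))[0]]
        print(n,v,"edges",ix,"satjump",[int(i)+x0 for i in np.where(np.diff((sat>45).astype(int)))[0]])
```

```text
thick [(array([288.6, 205.4]), 9.8), (array([336.5, 205.8]), 9.8)]
(array([0.46250182, 0.180584  , 0.03811792]), np.float64(0.00018276418325755312)) [array([0.4627, 0.1806]), array([0.4623, 0.1805])]
thin [(array([355.5, 118.5]), 8.3), (array([406. , 118.5]), 8.5)]
(array([0.54693031, 0.15544964, 0.03589445]), np.float64(3.847297513331139e-06)) [array([0.5469, 0.1556]), array([0.5468, 0.1558])]
0.08795243948349662 yaw 21.24041505492048 mid [0.5046637  0.16815304]
H 135 edges [269, 339, 342, 375] satjump [268]
H 150 edges [269, 339, 361, 374, 389] satjump [269]
H 165 edges [270, 339, 360, 374, 387] satjump [269, 387]
H 180 edges [270, 339, 359, 373, 387] satjump [270, 386]
H 195 edges [271, 338, 358, 373, 386] satjump [270, 386]
I 135 edges [319, 355, 358, 393, 396, 425, 437] satjump [319, 436]
I 150 edges [319, 354, 358, 393, 410, 424, 436] satjump [318, 435]
I 165 edges [319, 354, 357, 392, 409, 423, 433] satjump [318, 432]
I 180 edges [319, 353, 357, 392, 407, 422, 432] satjump [318, 431]
I 195 edges [319, 353, 356, 391, 406, 421, 431] satjump [318, 431]
```

Run:
```python
from h import *
H=load("wH");m=np.array([.5047,.1682]);yw=np.radians(21.24);x=np.array([np.cos(yw),np.sin(yw)]);y=np.array([-x[1],x[0]])
for s in((28,14),(28,-14),(-28,14),(-28,-14)): q=m+x*s[0]/1e3+y*s[1]/1e3;print(s,proj(H,[*q,.068]).round(1))
print("slab R",[proj(H,[*(m+x*a-y*.042),.038]).round(1) for a in(-.03,.03)])
go([*m,.042],y)
```

```text
(28, 14) [301.7 128.8]
(28, -14) [340.6 128.8]
(-28, 14) [302.6 205.1]
(-28, -14) [339.5 205.1]
slab R [array([371.7, 199.9]), array([374.4, 124.8])]
t 13.03 pos [0.4567 0.1936 0.2368] tool d [0.0354 0.0411 0.1948]
rotvec tool [ 2.0000e-04  1.0000e-04 -3.1397e+00] q7 -1.25
rotvec tool [ 0.0001 -0.0001  0.0018] q7 -1.25
```

The manual's scale: shifts go in shares of 0.6 m and turns go in shares of 2 pi rad. Converting my numbers, 0.03 m / 0.6 = 0.05, 0.02 m / 0.6 = 0.0333.

Call:
pendant(motion=[[[0.0197,0.0228,0.05,0,0,0],[0.0197,0.0228,0.05,0,0,0],[0.0197,0.0228,0.05,0,0,0],[0,0,0.0333,0,0,0],[0,0,0.0333,0,0,0]]])

```text
time: 13.45
position: [0.5051, 0.1674, 0.1052]
eef_rot: [0.983, 0.185, -0.0, 0.001]
ft_force: [-0.4, -0.7, 0.5]
opening: 0.088
finger_force: 0.0
```

Call:
pendant(motion=[[[0,0,0,0,0,0],[0,0,0,0,0,0],[0,0,0,0,0,0]]])

```text
time: 13.7
position: [0.5051, 0.1689, 0.1078]
eef_rot: [0.983, 0.186, 0.001, -0.0]
ft_force: [0.0, 0.6, -0.1]
opening: 0.0879
finger_force: 0.0
```

Run:
```python
from h import *
go([.5047,.1682,.042],[-.3623,.932])
```

```text
t 13.7 pos [0.5051 0.1689 0.1078] tool d [-0.0007  0.0004  0.0658]
rotvec tool [ 2.0000e-03  2.0000e-04 -3.1389e+00] q7 -1.0
rotvec tool [ 0.0001 -0.0013  0.0027] q7 -1.0
```

To row units: 0.03 m / 0.6 = 0.05, 0.025 m / 0.6 = 0.0417.

Call:
pendant(motion=[[[0,0,0.05,0,0,0],[0,0,0.0417,0,0,0],[0,0,0.015,0,0,0],[0,0,0,0,0,0],[0,0,0,0,0,0]]])

```text
time: 14.12
position: [0.5052, 0.169, 0.0439]
eef_rot: [0.983, 0.186, 0.001, -0.0]
ft_force: [-0.3, -0.3, -1.0]
opening: 0.0881
finger_force: 0.0
```

Call:
pendant(motion=[[[0,0,0,0,0,0],[0,0,0,0,0,0],[0,0,0,0,0,0]]])

```text
time: 14.37
position: [0.5052, 0.1692, 0.0438]
eef_rot: [0.983, 0.186, 0.001, -0.0]
ft_force: [-0.1, 0.2, 0.3]
opening: 0.0884
finger_force: 0.0
```

Call:
pendant(motion=[[[0,0,0,0,0,0],[0,0,0,0,0,0],[0,0,0,0,0,0],[0,0,0,0,0,0],[0,0,0,0,0,0]]], aperture=0.01)

```text
time: 14.78
position: [0.5044, 0.1689, 0.0427]
eef_rot: [0.983, 0.186, -0.0, 0.0]
ft_force: [0.1, 0.8, -0.0]
opening: 0.057
finger_force: 0.0
```

Call:
pendant(motion=[[[0,0,0,0,0,0],[0,0,0,0,0,0],[0,0,0,0,0,0],[0,0,0,0,0,0],[0,0,0,0,0,0]]])

```text
time: 15.2
position: [0.5045, 0.1687, 0.0427]
eef_rot: [0.983, 0.186, 0.0, 0.0]
ft_force: [0.9, 0.5, 0.4]
opening: 0.0275
finger_force: 30.0
```

Call:
pendant(motion=[[[0,0,0,0,0,0],[0,0,0,0,0,0],[0,0,0,0,0,0],[0,0,0,0,0,0],[0,0,0,0,0,0]]])

```text
time: 15.62
position: [0.5046, 0.1687, 0.0427]
eef_rot: [0.983, 0.186, 0.0, 0.0]
ft_force: [0.3, -1.8, -2.1]
opening: 0.0279
finger_force: 30.0
```

To row units: -0.03 m / 0.6 = -0.05, -0.025 m / 0.6 = -0.0417.

Call:
pendant(motion=[[[0,0,-0.025,0,0,0],[0,0,-0.0417,0,0,0],[0,0,-0.05,0,0,0],[0,0,-0.05,0,0,0],[0,0,-0.05,0,0,0]]])

```text
time: 16.03
position: [0.5033, 0.169, 0.1734]
eef_rot: [0.983, 0.186, -0.001, 0.0]
ft_force: [1.3, 0.4, -3.7]
opening: 0.0276
finger_force: 30.0
```

Call:
pendant(motion=[[[0,0,0,0,0,0],[0,0,0,0,0,0],[0,0,0,0,0,0],[0,0,0,0,0,0],[0,0,0,0,0,0]]])

```text
time: 16.45
position: [0.5033, 0.1687, 0.1712]
eef_rot: [0.983, 0.186, -0.001, 0.0]
ft_force: [0.0, 0.0, -3.5]
opening: 0.028
finger_force: 30.0
```

Run:
```python
from h import *
c=cam("wrist","wJ");cv2.imwrite("pics/wJc.png",c["color"][:480,100:560]);print(r.state()["joint_pos"])
```

```text
[-1.06362592  0.57701909  0.8856599   1.94589807 -0.57204588  0.89346739
 -1.07798798]
```

View pics/wJc.png

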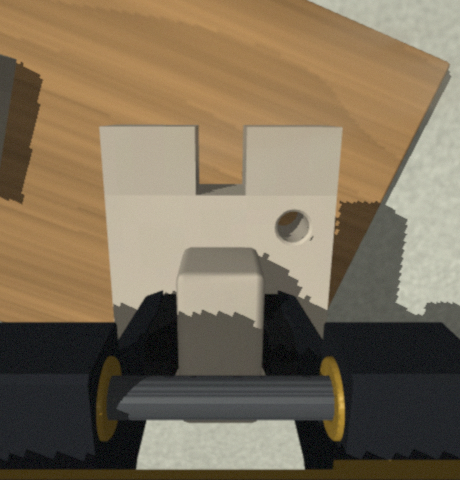

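Crop J: held slab level, thin hole at (293,226), front edge v≈127 from u 100 to 342, notch u 197–245. The long sides run (100,127)–(116,330) and (342,127)–(330,310).

Run:
```python
from h import *
J=load("wJ");m=J["mount"]
def tp(uv,zt):
    d=m[:3,:3]@np.array([(uv[0]-J["cx"])/J["fx"],(uv[1]-J["cy"])/J["fy"],1]);return (m[:3,3]+d*(zt-m[2,3])/d[2])[:2].round(4)
for z in(.0035,.0047,.006): print(z,"hole",tp((393,226),z),"front corners",tp((200,127),z),tp((442,127),z),"notch",tp((297,187),z),tp((345,187),z))
s=r.state();T=R.from_quat(s["eef_rot"]).as_matrix();print(T.round(4))
go([.5875,-.1234,.171],[-np.sin(np.radians(11.3)),np.cos(np.radians(11.3))])
```

```text
0.0035 hole [0.0349 0.027 ] front corners [ 0.0699 -0.0406] [0.0699 0.042 ] notch [ 0.0493 -0.0078] [0.0493 0.0092]
0.0047 hole [0.0346 0.0272] front corners [ 0.0698 -0.0409] [0.0698 0.0423] notch [ 0.0491 -0.0079] [0.0491 0.0093]
0.006 hole [0.0343 0.0274] front corners [ 0.0698 -0.0413] [0.0698 0.0427] notch [ 0.0488 -0.008 ] [0.0488 0.0094]
[[ 9.310e-01  3.651e-01 -2.100e-03]
 [ 3.651e-01 -9.310e-01 -1.200e-03]
 [-2.400e-03  4.000e-04 -1.000e+00]]
t 16.5 pos [0.5036 0.1686 0.1715] tool d [-0.0285  0.3025  0.0006]
rotvec tool [-3.600e-03  9.000e-04 -2.965e+00] q7 -1.08
rotvec tool [0.0006 0.0024 0.1765] q7 -1.08
```

To row units: 0.0378 m / 0.6 = 0.063, -0.0036 m / 0.6 = -0.006.

Call:
pendant(motion=[[[-0.006,0.063,0,0,0,0],[-0.006,0.063,0,0,0,0],[-0.006,0.063,0,0,0,0],[-0.006,0.063,0,0,0,0],[-0.006,0.063,0,0,0,0]]])

```text
time: 16.92
position: [0.5565, -0.0153, 0.172]
eef_rot: [0.983, 0.186, -0.001, -0.0]
ft_force: [1.2, -0.1, -4.6]
opening: 0.0277
finger_force: 30.0
```

Call:
pendant(motion=[[[-0.006,0.063,0,0,0,0],[-0.006,0.063,0,0,0,0],[-0.006,0.063,0,0,0,0],[0,0,0,0,0,0.014],[0,0,0,0,0,0.014]]])

```text
time: 17.33
position: [0.5875, -0.1275, 0.1722]
eef_rot: [0.996, 0.094, -0.0, 0.001]
ft_force: [0.6, 1.0, -4.3]
opening: 0.0277
finger_force: 30.0
```

Call:
pendant(motion=[[[0,0,0,0,0,0],[0,0,0,0,0,0],[0,0,0,0,0,0],[0,0,0,0,0,0],[0,0,0,0,0,0]]])

```text
time: 17.75
position: [0.5881, -0.1225, 0.1727]
eef_rot: [0.995, 0.1, -0.0, -0.0]
ft_force: [0.6, -0.2, -4.0]
opening: 0.0278
finger_force: 30.0
```

Run:
```python
from h import *
c=cam("wrist","wK");go([.5875,-.1234,.130],[-np.sin(np.radians(11.3)),np.cos(np.radians(11.3))]);print(r.state()["joint_pos"])
```

```text
t 17.8 pos [ 0.5881 -0.1226  0.1728] tool d [-0.0008  0.0006  0.0428]
rotvec tool [ 3.0000e-04 -3.0000e-04 -3.1394e+00] q7 -0.71
rotvec tool [-0.0002 -0.0002  0.0021] q7 -0.71
[-0.46279424  0.69105927  0.8710101   1.76558868 -0.62479168  0.9862252
 -0.71432059]
```

To row units: 0.02 m / 0.6 = 0.0333, -0.0008 m / 0.6 = -0.0013, 0.002 rad / 6.2832 = 0.0003.

Call:
pendant(motion=[[[-0.0013,0.0007,0.0333,0,0,0.0003],[0,0,0.0333,0,0,0],[0,0,0.0083,0,0,0],[0,0,0,0,0,0],[0,0,0,0,0,0]]])

```text
time: 18.22
position: [0.5876, -0.1238, 0.1283]
eef_rot: [0.995, 0.098, 0.0, 0.0]
ft_force: [0.9, 0.4, -3.9]
opening: 0.0278
finger_force: 30.0
```

Call:
pendant(motion=[[[0,0,0,0,0,0],[0,0,0,0,0,0],[0,0,0,0,0,0],[0,0,0,0,0,0],[0,0,0,0,0,0]]])

```text
time: 18.63
position: [0.5876, -0.1236, 0.1281]
eef_rot: [0.995, 0.098, 0.0, 0.0]
ft_force: [-0.6, 0.5, -4.1]
opening: 0.0277
finger_force: 30.0
```

Run:
```python
from h import *
c=cam("wrist","wL");go([.5875,-.1234,.0847],[-np.sin(np.radians(11.3)),np.cos(np.radians(11.3))])
cam("side","sL")
print("thin dowel top proj",proj(c,[.6268,-.1429,.07]),"hole proj centre (393,226)")
cv2.imwrite("pics/wLc.png",cv2.resize(c["color"][160:290,320:460],None,fx=4,fy=4))
```

```text
t 18.68 pos [ 0.5875 -0.1236  0.128 ] tool d [ 0.     -0.0002  0.0433]
rotvec tool [-6.0000e-04 -0.0000e+00  3.1403e+00] q7 -0.68
rotvec tool [ 0.     -0.0004 -0.0013] q7 -0.68
thin dowel top proj [373.64897068 197.87660598] hole proj centre (393,226)
```

View pics/wLc.png

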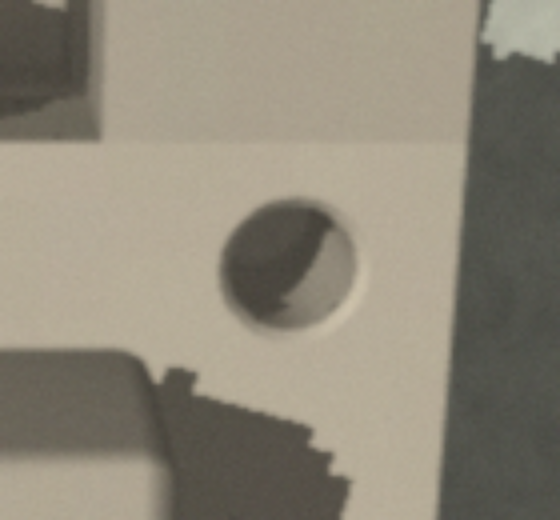

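Crop L: through the thin hole only shadowed plaster is visible, no dowel yet. Pose matches the target within 0.3 mm, so I lower slowly and watch the force.

To row units: 0.01 m / 0.6 = 0.0167, 0.005 m / 0.6 = 0.0083.

Call:
pendant(motion=[[[0,0,0.0167,0,0,0],[0,0,0.0167,0,0,0],[0,0,0.0083,0,0,0],[0,0,0,0,0,0],[0,0,0,0,0,0]]])

```text
time: 19.15
position: [0.5869, -0.1237, 0.102]
eef_rot: [0.995, 0.098, -0.001, -0.0]
ft_force: [0.1, -0.2, -4.2]
opening: 0.0278
finger_force: 30.0
```

Call:
pendant(motion=[[[0,0,0.005,0,0,0],[0,0,0.005,0,0,0],[0,0,0.0033,0,0,0],[0,0,0,0,0,0],[0,0,0,0,0,0]]])

```text
time: 19.57
position: [0.5873, -0.1236, 0.0947]
eef_rot: [0.995, 0.098, -0.0, 0.0]
ft_force: [0.2, -1.0, -5.0]
opening: 0.0279
finger_force: 30.0
```

To row units: 0.003 m / 0.6 = 0.005, 0.002 m / 0.6 = 0.0033.

Call:
pendant(motion=[[[0,0,0.005,0,0,0],[0,0,0.0033,0,0,0],[0,0,0,0,0,0],[0,0,0,0,0,0]]])

```text
time: 19.9
position: [0.5873, -0.1236, 0.0896]
eef_rot: [0.995, 0.098, -0.0, -0.0]
ft_force: [0.4, 0.7, -4.3]
opening: 0.0276
finger_force: 30.0
```

Call:
pendant(motion=[[[0,0,0.005,0,0,0],[0,0,0.0017,0,0,0],[0,0,0,0,0,0],[0,0,0,0,0,0]]])

```text
time: 20.23
position: [0.5873, -0.1237, 0.0856]
eef_rot: [0.995, 0.098, -0.0, -0.0]
ft_force: [-1.0, -0.4, -3.9]
opening: 0.0279
finger_force: 30.0
```

Sliding on freely; about 1 mm remains.

To row units: 0.001 m / 0.6 = 0.0017, 0.0005 m / 0.6 = 0.0008.

Call:
pendant(motion=[[[0,0,0.0017,0,0,0],[0,0,0.0008,0,0,0],[0,0,0,0,0,0],[0,0,0,0,0,0]]])

```text
time: 20.57
position: [0.5875, -0.1237, 0.0847]
eef_rot: [0.995, 0.098, 0.0, -0.0]
ft_force: [-2.6, 1.5, 3.7]
opening: 0.0276
finger_force: 30.0
```

Call:
pendant(motion=[[[0,0,0.0017,0,0,0],[0,0,0,0,0,0],[0,0,0,0,0,0],[0,0,0,0,0,0]]])

```text
time: 20.9
position: [0.5876, -0.1237, 0.0847]
eef_rot: [0.995, 0.098, 0.0, -0.0]
ft_force: [-5.9, 2.9, 13.8]
opening: 0.0278
finger_force: 30.0
```

Call:
pendant(motion=[[[0,0,0,0,0,0],[0,0,0,0,0,0],[0,0,0,0,0,0],[0,0,0,0,0,0],[0,0,0,0,0,0]]])

```text
time: 21.32
position: [0.5876, -0.1237, 0.0847]
eef_rot: [0.995, 0.098, 0.0, -0.0]
ft_force: [-5.5, 4.0, 14.7]
opening: 0.0275
finger_force: 30.0
```

Call:
pendant(motion=[[[0,0,0,0,0,0],[0,0,0,0,0,0],[0,0,0,0,0,0],[0,0,0,0,0,0],[0,0,0,0,0,0]]])

```text
time: 21.73
position: [0.5876, -0.1237, 0.0847]
eef_rot: [0.995, 0.098, 0.0, -0.0]
ft_force: [-5.8, 2.3, 13.9]
opening: 0.0279
finger_force: 30.0
```

Run:
```python
from h import *
c=cam("side","sM");cv2.imwrite("pics/sMc.png",cv2.resize(c["color"][60:300,160:460],None,fx=2.5,fy=2.5));s=r.state();print(s["time"],s["ft_force"],s["torque"])
```

```text
21.7833 [-6.07749739  2.62376366 13.89800864] [ 0.47136419  1.3645784  -0.02366801]
```

View pics/sMc.png

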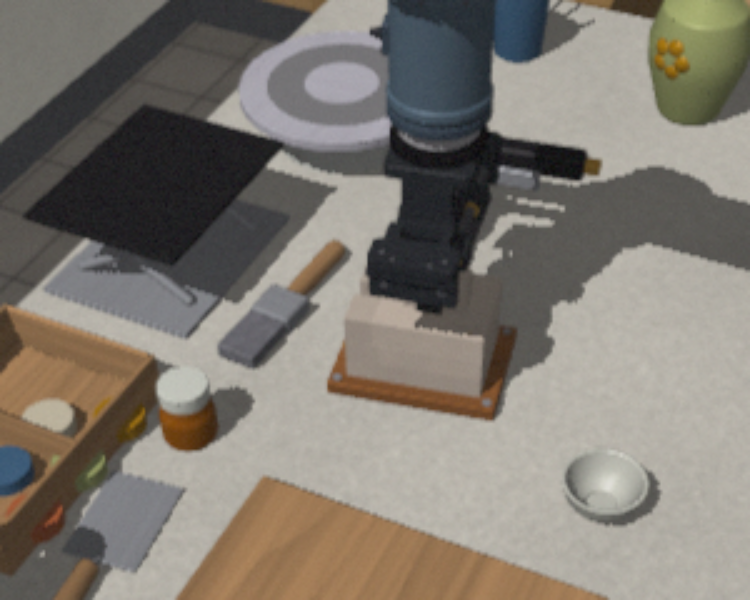

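Side crop M: the upper half sits flush on the lower block with no gap (flush side face about (345–490, 325–390)), and the bystanders in view are undisturbed. The push is steady at about 14 N, so I hand in.

```bash
python3 -c "
from plant import r
print(r.job_done())"
```

```text
the job is handed in; nothing more can be done
None
```

I squeezed the blow gun's trigger to its stop and it sprang fully back, then seated the longer upper half home on both dowels and handed in at about 22 s, still gripping it and pressing with a measured 14 N; no verdict was returned.

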